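Slide a sanding pad under the spring clip of its holder

ROBOT

A 6-joint arm with a two-finger parallel gripper is mounted at the origin on a cart in front of the work surface, level with it; the furniture and walls round the work are solid. World frame = base frame: x ahead of the robot, y to its left, z up, the work surface at z = 0. Lengths are in mm, angles in rad, forces in N, time in s.
With the tool pointing down it reaches from about 275 to 750 mm from the base axis. Payload 10.2 kg.
Tool frame: the origin (TCP) lies at the very end of the fingers, on their centre line; the grasp point (between the pads) lies 19 mm behind it; z points along the fingers, y is the line along which they close (so a half turn about z gives the same grasp; the last joint's range is limited). The gripper opens to 85 mm and grips with 20 to 120 N. Pads are 22 mm wide; open, the fingers measure 114 mm over their backs; the gripper's body (76 mm by 85 mm) begins 54 mm behind the grasp point. The pads swing forward as they close: fully open they stand 13 mm farther back than shut.
Start: joints at [1.061, 0.313, 1.498, -0, 1.331, -0.223], TCP at [148.527, 503.558, 199.694] pointing down, gripper open.
Joint ranges: [-2.94, 2.94], [-0.97, 2.17], [0.19, 2.56], [-1.23, 4.37], [0.02, 3.11], [-2.88, 2.88]. Speed limits (rad/s): [2.39, 2.39, 3.01, 3.14, 3.14, 3.14].

INTERFACE

Orientations are given as a unit quaternion [w, x, y, z].
In Python, from rig import ctrl gives the robot as it stands.
- The arm moves only by the tool step_arm, never from a script. Its argument "increments" is a list of rows, each a list of 3 entries, a list of its own where there are three numbers: the shift along the tool's x, y, z in cm, then the turn, a rotation vector about the tool's x, y, z in degrees, then the opening in per cent of the stroke, from 0 (shut) to 100 (fully open). A call has 1 to 8 rows; each row is the pose to reach, as a shift and turn from the pose commanded when the call began, along the tool's axes at that moment; what a row does not reach only later rows make up. A row lasts 1/8 s, in which the tool goes at most 62.5 mm and 10.7 degrees, less where a joint would pass 70% of its speed; a pose out of reach is approached as far as the arm can. A call with a gripper value outside its range is refused whole. The fingers move at their own pace and stop on an object; "squeeze" is the grip in N (left out, the last holds). Time passes only in rows, so rows that repeat a pose let the fingers close. It gives the time, the measured TCP pose, the force, the opening and the grip force at its end, in the units of the state.
- ctrl.sense(): the state, without advancing time (a new reading comes with each control period).
- ctrl.capture(name): name is "scene" or "side" or "wrist"; returns a dict with "img" (400x640x3 uint8, red, green, blue), "fx", "fy", "cx", "cy" (pixels), "extrinsics" (4x4, takes a point from camera to world coordinates). Camera axes: x right, y down, z forward; pixel columns grow to the right and rows downward; lengths in mm; the calibration is good to about 2 mm. A picture is of the moment at which its call begins. There is no depth.
- ctrl.finish_job(): hands the job in; it is judged then, once.
The state is a dict: "time_s": time; "joints": joint angles; "dq": joint speeds; "tau": joint torques, N m; "eef_pos": TCP position; "ee_rot": TCP orientation; "force": force on the tool from outside, world axes, zero at the start; "wrist_torque": the same for the moment, N m; "grip_width": opening from 0.0 (shut) to 1.0 (fully open); "grip_force": force on a finger pad.
Only numpy, scipy, OpenCV 4.12 (cv2) and the standard library are available. Lean on these libraries where they do the work, as an engineer would, in place of code of your own. Each camera call takes 0.05 s, during which the arm holds its last target. There are 200 camera calls.

TASK

Load the sanding pad into its holder: with one fingertip press the red bar down so that the spring clip's nose rises, and keep it down while the other fingertip pushes the pad beneath the nose, all the way against the end stop. Then let the bar up so that the clip clamps the pad, and leave. Only press and push: do not pick the pad up, and leave the other things on the bench as they are.

Things in the scene. Friction and masses are not known exactly. Their poses are not given: they have to be found in the camera images.
- pad_holder: Fixed pad holder on the bench, plywood base 158x70x8 mm: x -100..58, y -29..41 mm from its origin, which is at bench height. The pad slides on the base along +x, centred on y=0, between aluminium rails 41 mm apart (x -66..46, top 12 mm above the bench, back ends flared), to an end stop with face at x=46. The clip's hinge axle lies along x at y=34, 20 mm high; knuckles to 25 mm high.
- pad: Sanding pad to load: grey block, dark grit top, 38x52x13 mm (top 2 mm soft, solid to 11 mm), 30 g. It lies on the holder's base, 8 mm above the bench, between the rails, its front short of the nose. Origin: centre of its underside; z up; its 52 mm length is its own y axis, along the slide direction, so its back face is 26 mm behind the origin. Behind it the base is bare.
- pad_home (a point): Where the pad's origin lies when the pad is fully home against the end stop: (20, 0, 8) mm in the holder's frame. Axes as the holder's: x is the slide direction, y points to the red bar.
- clip (a joint): Spring clip's angle about its axle (rad): 0 at rest, nose down and barring the pad; grows as the red bar is pressed; stop at 0.40. At 0.17 the nose touches the loaded pad's top; from 0.25 the pad passes freely. Pressing the bar takes 2.7 N at first, 8 N at the stop; it springs back when let go.
- clip_bar (a point): Mid-length of the red press bar's top line. Round bar, 10 mm thick, 132 mm long, along the holder's x (-102..30 mm, middle -36) at holder y=64. Top 23 mm above the bench at rest, about 14 at 0.30 rad, 11.5 at the stop (then y=62), so a fingertip on the lowered bar and one level with it behind the pad can slide along together. The steel plate between bar and axle is below the bar's top.
- clip_nose (a point): Middle of the underside of the clip's steel nose, a round lip of 4 mm radius, 18 mm long, blunt ends: x 22..40 mm, y=10 mm in the holder's frame. At rest its underside is 15 mm above the bench.
- tin_lid: round zinc jar lid lying on the bench, 69 mm wide, 10 mm high; leave alone. Origin under its centre
- tape_measure: green and black pocket tape measure, 32x70x54 mm; leave alone. Origin under its centre
- hex_key: black L-shaped hex key lying flat, 22x75x5 mm; leave alone. Origin under its centre
- sanding_stick: black sanding stick lying flat, 18x130x10 mm; leave alone. Origin under its centre
- block_plane: small block plane with a red lever cap, 42x160x57 mm; leave alone. Origin under its centre
- flush_cutters: flush cutters with black handles lying flat, 44x123x11 mm; leave alone. Origin under its centre

How it is judged:
By the outcome, as a careful person would: the job done as asked, in the order asked, and still so for the second after the job is handed in, with the robot touching nothing.
It also fails if it takes over 32 s, if anything falls off the work surface, if the arm or the gripper's body presses on something with over 40 N, if the wrist force passes 120 N, or if a joint passes its speed limit or range.

## Working session

There is one attempt and no reset: what is moved stays moved. The work goes in short steps, Python scripts to look and compute and a tool call to move; the robot and the scene stay as the last step left them, time stands still between calls to the robot, and variables do not carry over. Pictures are saved under pics/ and viewed, at most 10 in all, crops included, and the job is handed in when it is done.

Besides the shell and the picture viewer there is one more tool, called after "Request:" as name(argument=value, ...), one argument or row to a line, values as JSON. step_arm: Moves the arm, as the interface text tells. Its arguments: {"type":"object","properties":{"increments":{"type":"array"},"squeeze":{"type":"number"}},"required":["increments"]}

```bash
mkdir -p pics; cat > h.py <<'E'
import numpy as np, cv2, json
from rig import ctrl
from scipy.spatial.transform import Rotation as R
def cap(n,f):
    c=ctrl.capture(n); cv2.imwrite(f'pics/{f}.png',c['img'][:,:,::-1]); 
    np.savez(f'pics/{f}.npz',**{k:np.array(v) for k,v in c.items()}); return c
def ray(c,u,v,z):
    E=np.array(c['extrinsics']); d=E[:3,:3]@np.array([(u-c['cx'])/c['fx'],(v-c['cy'])/c['fy'],1]); o=E[:3,3]
    return o+d*(z-o[2])/d[2]
def proj(c,p):
    E=np.array(c['extrinsics']); q=E[:3,:3].T@(np.array(p)-E[:3,3]); return np.array([c['fx']*q[0]/q[2]+c['cx'],c['fy']*q[1]/q[2]+c['cy']])
E
python3 - <<'E'
from h import *
print(ctrl.sense())
for n in("scene","side","wrist"):
    c=cap(n,n+'0'); print(n,c['fx'],np.round(c['extrinsics'],3).tolist())
a=[cv2.imread(f'pics/{n}0.png') for n in("scene","side")]
E
```

```text
{'time_s': 0.0, 'joints': array([ 1.06057377e+00,  3.13452069e-01,  1.49844187e+00, -1.13840084e-05,
        1.33097580e+00, -2.23402275e-01]), 'dq': array([ 0.00077956,  0.00115221,  0.00049844,  0.00141444, -0.00231406,
       -0.00014432]), 'tau': array([ 1.62280423e-03, -4.12268507e+01, -2.59744066e+01, -7.52445385e-05,
        4.12470661e-03, -1.69012333e-05]), 'eef_pos': array([148.39383489, 503.28616461, 199.13223448]), 'ee_rot': array([-2.23846780e-04,  1.42917704e-01,  9.89734369e-01, -5.98044392e-04]), 'force': array([-0.05340436, -0.70075259, -0.27447212]), 'wrist_torque': array([-0.00389467,  0.02731754, -0.02500431]), 'grip_force': 0.0, 'grip_width': 1.0019795538132394}
scene 480.10461606367477 [[-0.984, 0.105, -0.144, 801.465], [0.178, 0.607, -0.774, 590.295], [0.006, -0.788, -0.616, 632.691], [0.0, 0.0, 0.0, 1.0]]
side 454.22822947671295 [[-0.621, -0.596, 0.508, 161.111], [-0.784, 0.472, -0.404, 242.636], [0.001, -0.65, -0.76, 755.687], [0.0, 0.0, 0.0, 1.0]]
wrist 311.51742303606346 [[0.283, 0.921, 0.268, 80.891], [0.959, -0.271, -0.081, 524.403], [-0.002, 0.28, -0.96, 373.402], [0.0, 0.0, 0.0, 1.0]]
```

View pics/scene0.png

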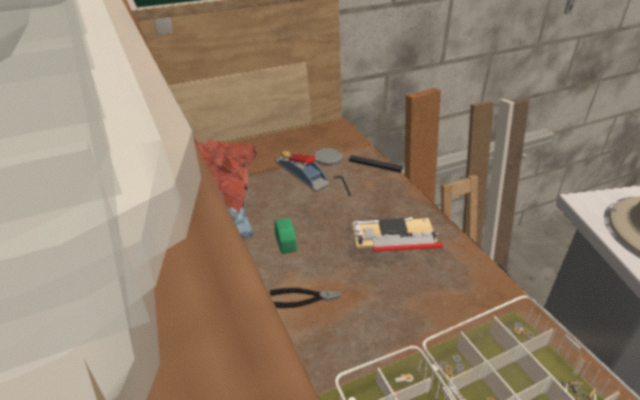

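View pics/side0.png

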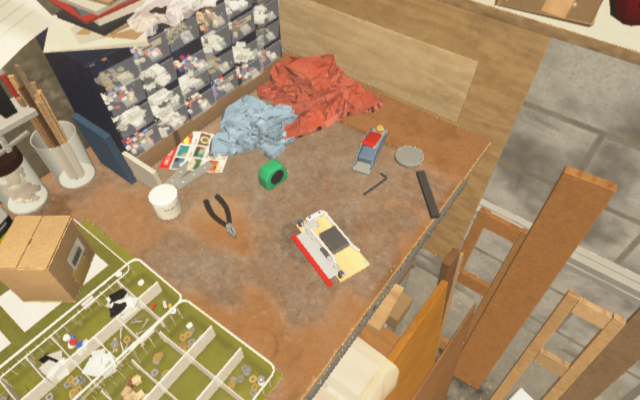

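The scene view shows the holder at about (395,233), with its red bar on the near side from (374,247) to (441,244). The side view shows the holder at (330,245), with the bar from (293,236) to (330,284).

```bash
python3 - <<'E'
from h import *
out=[]
for n,(x0,y0,x1,y1) in dict(scene=(335,200,460,265),side=(275,200,385,295)).items():
    c=dict(np.load(f'pics/{n}0.npz')); im=c['img']
    hsv=cv2.cvtColor(im,cv2.COLOR_RGB2HSV); m=(((hsv[...,0]<8)|(hsv[...,0]>172))&(hsv[...,1]>170)&(hsv[...,2]>90)).astype(np.uint8)
    k=np.zeros_like(m);k[y0:y1,x0:x1]=m[y0:y1,x0:x1]
    ys,xs=np.nonzero(k); P=np.c_[xs,ys].astype(float); mu=P.mean(0); w=np.linalg.svd(P-mu,full_matrices=False)[2][0]; t=(P-mu)@w
    e=[mu+w*t.min(),mu+w*t.max()]
    print(n,len(xs),[(np.round(q,1),np.round(ray(c,*q,19),1)) for q in e], np.linalg.norm(ray(c,*e[0],19)-ray(c,*e[1],19)))
    cr=cv2.resize(im[y0:y1,x0:x1],None,fx=5,fy=5,interpolation=cv2.INTER_CUBIC)[:,:,::-1]
    cr=cv2.resize(cr,(620,int(cr.shape[0]*620/cr.shape[1]))); print(620/(x1-x0)); out.append(cr)
for i,o in enumerate(out): cv2.imwrite(f'pics/crop{i}.png',o)
E
```

```text
scene 193 [(array([442. , 244.8]), array([473.7, -25.5,  19. ])), (array([374. , 249.1]), array([602.5, -36.3,  19. ]))] 129.27479711290277
4.96
side 276 [(array([292., 235.]), array([606.5, -37.2,  19. ])), (array([330.4, 285.7]), array([471.9, -25.9,  19. ]))] 135.0882987990575
5.636363636363637
```

View pics/crop1.png

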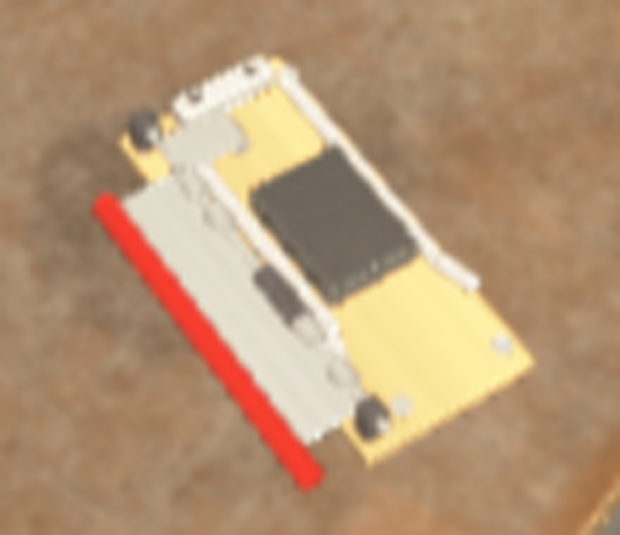

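```bash
cat >> h.py <<'E'
XD=np.array([131.7,-11.1,0]);XD/=np.linalg.norm(XD);YD=np.array([-XD[1],XD[0],0]);B=np.array([538.65,-31.25,0])
O=B+36*XD-64*YD
def toh(p): d=np.array(p)-O; return np.round([d@XD,d@YD,d[2]],1)
def toW(x,y,z): return O+x*XD+y*YD+np.array([0,0,z])
def move(x,y,z):
    "tool-frame shift (cm) and turn (deg) to holder-frame TCP target, tool y along holder y"
    s=ctrl.sense(); q=s['ee_rot']; r=R.from_quat([q[1],q[2],q[3],q[0]])
    T=R.from_matrix(np.c_[-XD,YD,[0,0,-1]])
    return np.round(r.inv().apply(toW(x,y,z)-s['eef_pos'])/10,2),np.round(np.degrees((r.inv()*T).as_rotvec()),1)
E
python3 - <<'E'
from h import *
print(O,XD)
c=dict(np.load('pics/side0.npz')); k=110/620
for u,v,z in [(250,190,21),(340,147,21),(415,243,21),(333,303,21),(270,55,8),(535,362,8),(370,465,8),(122,142,8)]:
    print((u,v),toh(ray(c,275+u*k,200+v*k,z)))
print(move(-80,31.5,160), move(-80,31.5,80))
E
```

```text
[569.1477932  -98.04733984   0.        ] [ 0.99646704 -0.08398469  0.        ]
(250, 190) [ 3.6 17.6 21. ]
(340, 147) [  1.6 -19.5  21. ]
(415, 243) [-46.6 -17.6  21. ]
(333, 303) [-51.1  19.9  21. ]
(270, 55) [ 58.8 -27.7   8. ]
(535, 362) [-101.7  -28.8    8. ]
(370, 465) [-103.    40.6    8. ]
(122, 142) [54.9 39.5  8. ]
(array([-48.9 , -44.31,   3.96]), array([ -0. ,  -0. , -11.6])) (array([-48.9 , -44.3 ,  11.96]), array([ -0. ,  -0. , -11.6]))
```

Request:
step_arm(
  increments=[
    [[-6,-5.5,0.5],[0,0,-2],56],
    [[-12,-11,1],[0,0,-4],56],
    [[-18,-16.5,1.5],[0,0,-6],56],
    [[-24,-22,2],[0,0,-8],56],
    [[-30,-27.5,2.5],[0,0,-10],56],
    [[-36,-33,3],[0,0,-11.6],56],
    [[-42,-38.5,3.5],[0,0,-11.6],56],
    [[-48,-44.3,4],[0,0,-11.6],56],
  ],
)

```text
time_s: 1.15
eef_pos: [406.1, 73.7, 169.1]
ee_rot: [0.0, 0.042, 0.999, 0.0]
force: [0.9, 1.3, 0.0]
grip_width: 0.553
grip_force: 0.0
```

```bash
python3 - <<'E'
from h import *
s=ctrl.sense();print(s['time_s'],toh(s['eef_pos']),s['grip_width'],s['force'],move(-74,31.5,70))
E
```

```text
1.15 [-176.9  157.5  169.1] 0.5531737803703183 [0.92490217 1.2918262  0.00637213] (array([-10.29, -12.59,   9.91]), array([ 0.,  0., -0.]))
```

Request:
step_arm(
  increments=[
    [[-5,-6,4],[0,0,0],56],
    [[-10,-12,8],[0,0,0],56],
    [[-10,-12,8],[0,0,0],56],
    [[-10,-12,8],[0,0,0],56],
    [[-10,-12,8],[0,0,0],56],
  ],
)

```text
time_s: 1.78
eef_pos: [494.7, -51.8, 89.2]
ee_rot: [-0.0, 0.042, 0.999, 0.0]
force: [-0.4, -0.6, 0.4]
grip_width: 0.56
grip_force: 0.0
```

```bash
python3 - <<'E'
from h import *
c=cap("wrist","wrist1"); cap("side","side1")
s=ctrl.sense();print(s['time_s'],toh(s['eef_pos']),s['grip_width'],s['force'],move(-74,31.5,50))
E
```

```text
1.875 [-77.9  40.2  89.8] 0.5533855406273599 [-0.24480055  0.20182507  0.11101298] (array([-0.39, -0.87,  3.98]), array([-0. ,  0.1,  0. ]))
```

View pics/wrist1.png

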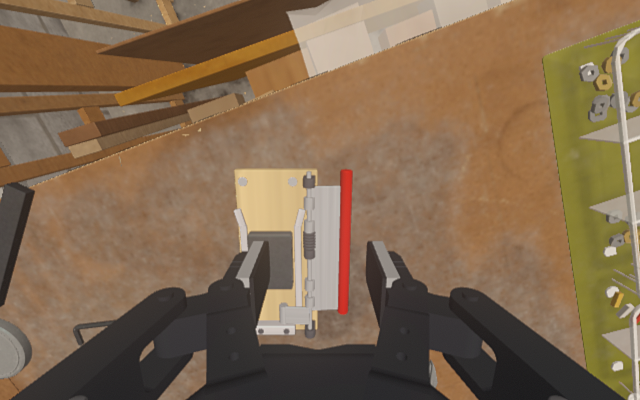

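```bash
python3 - <<'E'
from h import *
c=dict(np.load('pics/wrist1.npz'))
for u,v in [(250,242),(270,242),(367,242),(383,242)]: print(u,[toh(ray(c,u,v,z)) for z in (90,95,100)])
print('bar',[toh(ray(c,u,v,19)) for u,v in [(346,171),(343,313)]], 'pad',[toh(ray(c,u,v,21)) for u,v in[(250,233),(292,233),(292,288)]])
x0,y0,x1,y1=230,225,410,310
cv2.imwrite('pics/crop2.png',cv2.resize(cv2.imread('pics/wrist1.png')[y0:y1,x0:x1],None,fx=4.4,fy=4.4,interpolation=cv2.INTER_CUBIC))
E
```

```text
250 [array([-70.9,  -0.2,  90. ]), array([-73.1,   0.9,  95. ]), array([-75.4,   2.1, 100. ])]
270 [array([-70.9,  11.8,  90. ]), array([-73.1,  12.7,  95. ]), array([-75.4,  13.5, 100. ])]
367 [array([-70.9,  70.4,  90. ]), array([-73.2,  69.6,  95. ]), array([-75.4,  68.7, 100. ])]
383 [array([-70.9,  80.1,  90. ]), array([-73.2,  79. ,  95. ]), array([-75.4,  77.8, 100. ])]
bar [array([-100.5,   63.2,   19. ]), array([31.4, 63.9, 19. ])] pad [array([-48.2, -16. ,  21. ]), array([-48.2,  19.2,  21. ]), array([ 4.2, 18. , 21. ])]
```

View pics/crop2.png

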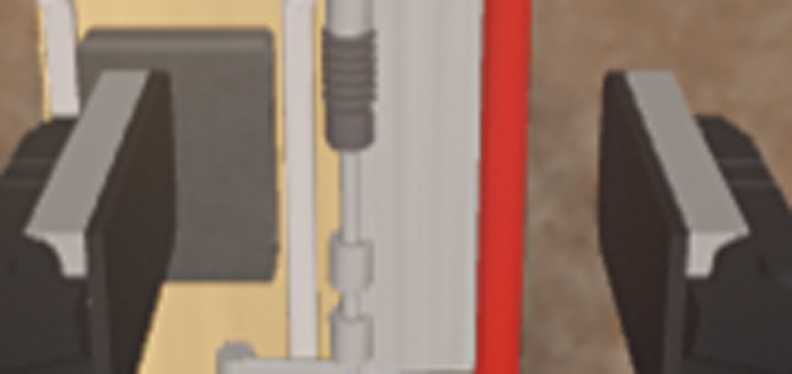

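The wrist view confirms the bar (edge near x≈346 px) and the pad (back edge at row 233). The fingertips' end faces are at columns 250-270 and 367-383, so their centres are about 68 mm apart. I'll close slightly and go down behind the pad.

Request:
step_arm(
  increments=[
    [[-0.4,-0.9,2],[0,0,0],51],
    [[-0.4,-0.9,4],[0,0,0],51],
    [[-0.4,-0.9,6],[0,0,0],51],
    [[-0.4,-0.9,6.3],[0,0,0],51],
    [[-0.4,-0.9,6.3],[0,0,0],51],
  ],
)

```text
time_s: 2.5
eef_pos: [498.5, -61.3, 26.9]
ee_rot: [0.001, 0.042, 0.999, -0.0]
force: [-0.0, -0.6, -0.1]
grip_width: 0.513
grip_force: 0.0
```

```bash
python3 - <<'E'
from h import *
c=cap("wrist","wrist2"); cap("side","side2")
s=ctrl.sense();print(s['time_s'],toh(s['eef_pos']),s['grip_width'],s['force'])
E
```

```text
2.6 [-73.2  30.5  27.1] 0.5112642231307681 [ 0.81964187 -0.28862704 -0.29719103]
```

View pics/wrist2.png

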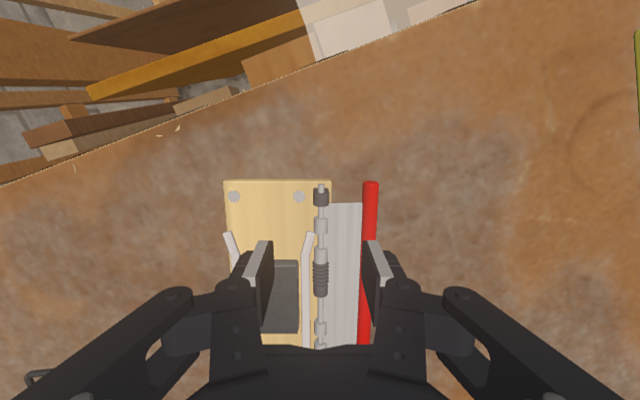

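```bash
python3 - <<'E'
from h import *
s=ctrl.sense(); p=s['eef_pos']
for f in('side2','wrist2'):
    c=dict(np.load(f'pics/{f}.npz')); print(f,proj(c,p),[np.round(proj(c,p+XD*dx+YD*dy+np.array([0,0,4.])),0) for dx,dy in((-11,-32),(11,-32),(-11,32),(11,32))])
q=proj(dict(np.load('pics/side2.npz')),p).astype(int); print(q)
x0,y0=q[0]-60,q[1]-60
a=cv2.resize(cv2.imread('pics/side2.png')[y0:y0+95,x0:x0+130],None,fx=6,fy=6,interpolation=cv2.INTER_CUBIC); cv2.imwrite('pics/crop3.png',a); print(x0,y0)
E
```

```text
side2 [336.24784263 262.93905026] [array([354., 258.]), array([347., 250.]), array([325., 274.]), array([319., 266.])]
wrist2 [315.84858641 230.83718114] [array([260., 216.]), array([262., 250.]), array([371., 216.]), array([369., 251.])]
[336 262]
276 202
```

View pics/crop3.png

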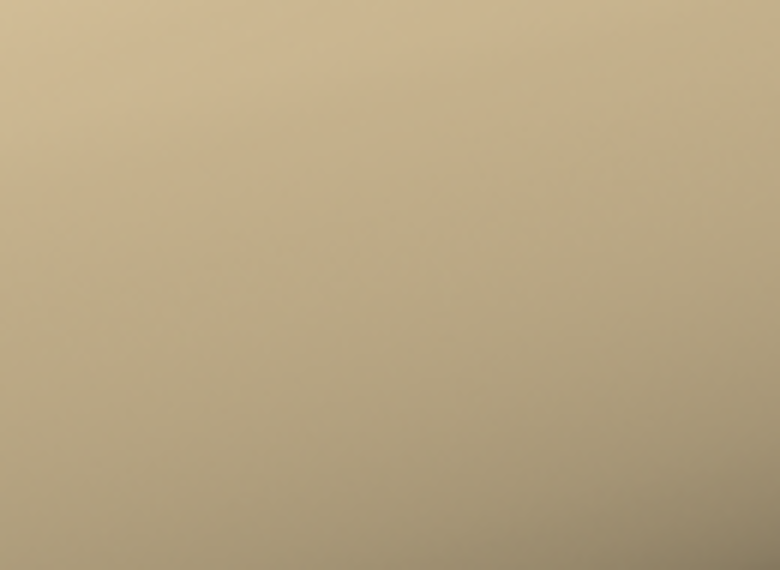

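The arm blocks the side view here, so I'll use the scene camera.

```bash
python3 - <<'E'
from h import *
c=cap('scene','scene2'); p=ctrl.sense()['eef_pos']
print([np.round(proj(c,p+XD*dx+YD*dy+np.array([0,0,dz])),1) for dx,dy,dz in((0,0,0),(-11,37,4),(11,37,4),(-11,37,40),(11,37,40),(-11,-27,4))])
x0,y0=340,160
a=cv2.resize(cv2.imread('pics/scene2.png')[y0:y0+95,x0:x0+130],None,fx=6,fy=6,interpolation=cv2.INTER_CUBIC)
for dx,dy,dz in((-11,37,4),(11,37,4),(11,37,24),(-11,37,24)):
    u,v=(proj(c,p+XD*dx+YD*dy+np.array([0,0,dz]))-[x0,y0]+.5)*6; cv2.circle(a,(int(u),int(v)),3,(0,255,0),-1)
cv2.imwrite('pics/crop4.png',a)
E
```

```text
[array([423.5, 230.7]), array([434.5, 241.8]), array([422.9, 242.5]), array([437.3, 227.1]), array([425.4, 227.8]), array([425.9, 219.8])]
```

View pics/crop4.png

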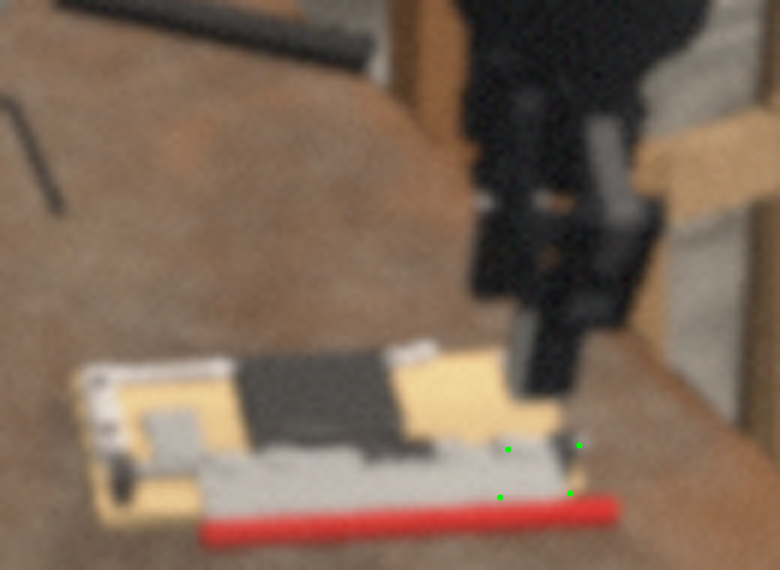

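Both views put the fingertips about 40 mm above the reported TCP: in the scene crop the tip's bottom is at row ~395, not the predicted ~495. I'll widen to the right spacing and lower carefully while watching the force.

Request:
step_arm(
  increments=[
    [[0,0.1,0.2],[0,0,0],66],
    [[0,0.1,0.4],[0,0,0],66],
    [[0,0.1,0.6],[0,0,0],66],
    [[0,0.1,0.6],[0,0,0],66],
  ],
)

```text
time_s: 3.15
eef_pos: [498.2, -60.6, 19.9]
ee_rot: [-0.0, 0.042, 0.999, 0.0]
force: [-0.1, -0.2, -0.1]
grip_width: 0.656
grip_force: 0.0
```

```bash
python3 - <<'E'
from h import *
c=cap('scene','scene3'); w=cap('wrist','wrist3'); s=ctrl.sense(); p=s['eef_pos']; print(s['time_s'],toh(p),s['grip_width'],s['force'])
for n,c,(x0,y0,W,H,k) in(('a',c,(390,170,80,85,6)),('b',w,(220,215,190,90,4))):
    im=c['img'][y0:y0+H,x0:x0+W,::-1]; a=cv2.resize(im,None,fx=k,fy=k,interpolation=cv2.INTER_CUBIC)
    cv2.imwrite(f'pics/crop5{n}.png',a)
a,b=[cv2.imread(f'pics/crop5{n}.png') for n in'ab']
h=a.shape[0]; a=cv2.resize(a,None,fx=.5,fy=.5)
o=np.zeros((b.shape[0]+a.shape[0],760,3),np.uint8);o[:a.shape[0],:a.shape[1]]=a;o[a.shape[0]:]=b;cv2.imwrite('pics/crop5.png',o);print(o.shape,a.shape)
E
```

```text
3.25 [-73.8  31.3  20. ] 0.6599918560679519 [ 0.39989607 -0.20739566  0.68231555]
(615, 760, 3) (255, 240, 3)
```

View pics/crop5.png

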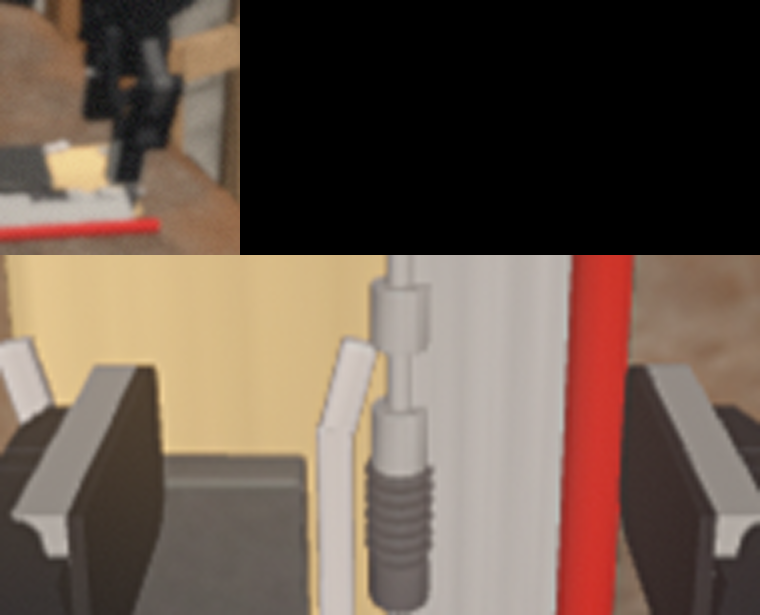

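```bash
python3 - <<'E'
from h import *
c=dict(np.load('pics/scene3.npz')); w=dict(np.load('pics/wrist3.npz'))
for z in (50,55,60,65,70): print(z,'scene',toh(ray(c,435.7,230.7,z)),'wrist',[toh(ray(w,u,243.2,z))[:2] for u in(392.5,376.7,258.7,243.7)])
E
```

```text
50 scene [-86.4  58.1  50. ] wrist [array([-79. ,  69.8]), array([-79. ,  61.9]), array([-79. ,   2.5]), array([-79.,  -5.])]
55 scene [-84.1  63.7  55. ] wrist [array([-81.3,  68.5]), array([-81.3,  60.9]), array([-81.3,   3.6]), array([-81.3,  -3.7])]
60 scene [-81.9  69.3  60. ] wrist [array([-83.6,  67.2]), array([-83.6,  59.8]), array([-83.5,   4.6]), array([-83.5,  -2.4])]
65 scene [-79.7  74.8  65. ] wrist [array([-85.8,  65.9]), array([-85.8,  58.8]), array([-85.8,   5.6]), array([-85.8,  -1.1])]
70 scene [-77.4  80.4  70. ] wrist [array([-88.1,  64.6]), array([-88.1,  57.8]), array([-88.1,   6.7]), array([-88.1,   0.2])]
```

Triangulated fingertips: z ≈ 58 (38 above the TCP), centres at holder y ≈ 64 and 0.5, which suits both the bar and the pad. Next is a guarded descent.

Request:
step_arm(
  increments=[
    [[0,0,0.4],[0,0,0],66],
    [[0,0,0.8],[0,0,0],66],
    [[0,0,0.8],[0,0,0],66],
  ],
)

```text
time_s: 3.62
eef_pos: [498.0, -60.5, 11.7]
ee_rot: [-0.0, 0.042, 0.999, 0.0]
force: [0.6, -0.5, 0.3]
grip_width: 0.655
grip_force: 0.0
```

Request:
step_arm(
  increments=[
    [[0,0,0.5],[0,0,0],66],
    [[0,0,1.0],[0,0,0],66],
    [[0,0,1.5],[0,0,0],66],
    [[0,0,1.5],[0,0,0],66],
  ],
)

```text
time_s: 4.12
eef_pos: [498.0, -60.5, -3.4]
ee_rot: [-0.0, 0.042, 0.999, 0.0]
force: [0.6, 0.1, -0.6]
grip_width: 0.66
grip_force: 0.0
```

Request:
step_arm(
  increments=[
    [[0,0,0.3],[0,0,0],66],
    [[0,0,0.6],[0,0,0],66],
    [[0,0,0.6],[0,0,0],66],
  ],
)

```text
time_s: 4.5
eef_pos: [498.2, -60.5, -9.1]
ee_rot: [-0.0, 0.042, 0.999, 0.0]
force: [0.1, 0.8, -0.4]
grip_width: 0.662
grip_force: 0.0
```

```bash
python3 - <<'E'
from h import *
c=cap('scene','scene4'); w=cap('wrist','wrist4'); s=ctrl.sense(); p=s['eef_pos']; print(s['time_s'],toh(p),s['grip_width'],s['force'])
x0,y0=360,195
a=cv2.resize(c['img'][y0:y0+65,x0:x0+100,::-1],None,fx=6,fy=6,interpolation=cv2.INTER_CUBIC)
cv2.imwrite('pics/crop6.png',a)
E
```

```text
4.6 [-73.7  31.3  -8.9] 0.6557028503302051 [-1.40188985 -0.0817961   0.28573182]
```

View pics/crop6.png

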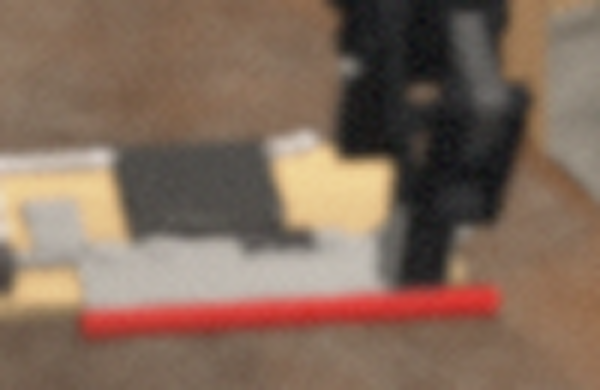

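The fingertip's bottom (about (420,285) in the crop) is just above the red bar, whose top edge is at row ~290. I keep pressing down, watching the force.

Request:
step_arm(
  increments=[
    [[0,0,0.3],[0,0,0],66],
    [[0,0,0.6],[0,0,0],66],
    [[0,0,0.6],[0,0,0],66],
  ],
)

```text
time_s: 4.97
eef_pos: [498.4, -60.6, -14.9]
ee_rot: [0.0, 0.042, 0.999, 0.0]
force: [0.3, 0.7, 2.9]
grip_width: 0.665
grip_force: 1.6
```

Request:
step_arm(
  increments=[
    [[0,0,0.3],[0,0,0],66],
    [[0,0,0.3],[0,0,0],66],
  ],
)

```text
time_s: 5.22
eef_pos: [498.4, -60.6, -17.9]
ee_rot: [0.0, 0.042, 0.999, 0.0]
force: [0.7, 0.3, 4.8]
grip_width: 0.657
grip_force: 2.2
```

Request:
step_arm(
  increments=[
    [[0,0,0.3],[0,0,0],66],
    [[0,0,0.6],[0,0,0],66],
    [[0,0,0.6],[0,0,0],66],
    [[0,0,0.6],[0,0,0],66],
  ],
)

```text
time_s: 5.72
eef_pos: [498.5, -61.2, -23.5]
ee_rot: [0.0, 0.042, 0.999, -0.001]
force: [-3.2, -3.1, 8.7]
grip_width: 0.658
grip_force: 4.2
```

```bash
cat > chk.py <<'E'
from h import *
import sys
c=cap('scene',sys.argv[1]); w=cap('wrist',sys.argv[1]+'w'); s=ctrl.sense(); print(round(s['time_s'],2),toh(s['eef_pos']),s['force'].round(1))
def bar(c,box,z):
    x0,y0,x1,y1=box; h=cv2.cvtColor(c['img'],cv2.COLOR_RGB2HSV)
    m=((h[...,0]<8)|(h[...,0]>172))&(h[...,1]>170)&(h[...,2]>90); m[:y0]=0;m[y1:]=0;m[:,:x0]=0;m[:,x1:]=0
    return m
m=bar(c,(335,200,460,275),0); ys,xs=np.nonzero(m); sel=xs<410
l=np.polyfit(xs[sel],ys[sel],1); print('bar line row@390',np.polyval(l,390).round(2))
# dark pad top: dark, unsaturated region near the pad's lane
h=cv2.cvtColor(c['img'],cv2.COLOR_RGB2HSV); 
row=[]
for xh in range(-60,56,2):
    u,v=proj(c,toW(xh,-8,21)).round().astype(int); row.append((xh,int(h[v,u,2]),int(h[v,u,1])))
d=[x for x,v,s_ in row if v<90]; print('dark x at y=-8:',d)
E
python3 - <<'E'
from h import *
for f in('scene0','scene4'):
    c=dict(np.load(f'pics/{f}.npz')); h=cv2.cvtColor(c['img'],cv2.COLOR_RGB2HSV); m=((h[...,0]<8)|(h[...,0]>172))&(h[...,1]>170)&(h[...,2]>90); m[:200]=0;m[275:]=0;m[:,:335]=0;m[:,410:]=0
    ys,xs=np.nonzero(m); print(f,np.polyval(np.polyfit(xs,ys,1),390).round(2))
for z,y in((18,64),(12,63),(9,62.5)): print(z,proj(c,toW(0,y,z)))
E
python3 chk.py s5
```

```text
scene0 248.04
scene4 248.05
18 [388.81221393 248.4013316 ]
12 [388.45317382 250.37934879]
9 [388.27499148 251.36098765]
5.83 [-73.5  30.8 -23.4] [-2.4 -2.6  9.1]
bar line row@390 251.0
dark x at y=-8: [-40, -38, -36, -34, -32, -30, -28, -26, -24, -22, -20, -18, -16, -14, -12, -10, -8, -6, -4, -2, 0, 2, 4]
```

The bar is down about 9 mm (~0.3 rad). Slide toward the stop.

Request:
step_arm(
  increments=[
    [[-0.5,0,0],[0,0,0],66],
    [[-1.0,0,0],[0,0,0],66],
    [[-1.5,0,0],[0,0,0],66],
    [[-2.0,0,0],[0,0,0],66],
    [[-2.5,0,0],[0,0,0],66],
    [[-2.5,0,0],[0,0,0],66],
  ],
)

```text
time_s: 6.58
eef_pos: [522.8, -62.5, -23.9]
ee_rot: [-0.001, 0.042, 0.999, 0.0]
force: [-2.7, 1.4, 7.1]
grip_width: 0.661
grip_force: 3.7
```

```bash
python3 chk.py s6
```

```text
6.67 [-49.2  31.6 -23.8] [-2.9  1.7  6.5]
bar line row@390 251.16
dark x at y=-8: [-60, -58, -56, -54, -52, -50, -48, -46, -44, -42, -32, -30, -28, -26, -24, -22, -20, -18, -16, -14, -12, -10, -8, -6, -4, -2, 0, 2, 4, 6, 8, 10, 12]
```

Request:
step_arm(
  increments=[
    [[-0.4,0,0],[0,0,0],66],
    [[-0.8,0,0],[0,0,0],66],
    [[-1.2,0,0],[0,0,0],66],
    [[-1.6,0,0],[0,0,0],66],
    [[-2.0,0,0],[0,0,0],66],
    [[-2.4,0,0],[0,0,0],66],
    [[-2.8,0,0],[0,0,0],66],
  ],
)

```text
time_s: 7.55
eef_pos: [550.2, -64.8, -24.0]
ee_rot: [-0.001, 0.042, 0.999, 0.0]
force: [-4.5, 0.9, 8.4]
grip_width: 0.661
grip_force: 3.9
```

```bash
python3 chk.py s7
```

```text
7.65 [-21.2  31.5 -23.9] [-2.4  1.4  7.4]
bar line row@390 251.18
dark x at y=-8: [-60, -58, -56, -54, -52, -50, -48, -46, -44, -42, -40, -38, -36, -34, -32, -30, -28, -26, -24, -22, -20, -18, -16, -14, -6, -4, -2, 0, 2, 4, 6, 8, 10, 12, 14, 16, 28, 32, 34, 36, 38]
```

Request:
step_arm(
  increments=[
    [[-0.15,0,0],[0,0,0],66],
    [[-0.3,0,0],[0,0,0],66],
    [[-0.3,0,0],[0,0,0],66],
  ],
)

```text
time_s: 8.02
eef_pos: [553.4, -65.0, -23.9]
ee_rot: [-0.001, 0.042, 0.999, 0.0]
force: [-3.7, 1.2, 6.8]
grip_width: 0.656
grip_force: 3.7
```

Request:
step_arm(
  increments=[
    [[-0.1,0,0],[0,0,0],66],
    [[-0.2,0,0],[0,0,0],66],
    [[-0.2,0,0],[0,0,0],66],
  ],
)

```text
time_s: 8.4
eef_pos: [554.6, -65.2, -24.0]
ee_rot: [-0.002, 0.042, 0.999, 0.0]
force: [-6.8, 0.6, 9.7]
grip_width: 0.66
grip_force: 5.3
```

Request:
step_arm(
  increments=[
    [[-0.1,0,0],[0,0,0],66],
    [[-0.2,0,0],[0,0,0],66],
    [[-0.2,0,0],[0,0,0],66],
  ],
)

```text
time_s: 8.78
eef_pos: [554.7, -65.1, -24.1]
ee_rot: [-0.004, 0.042, 0.999, 0.001]
force: [-18.2, 1.3, 15.8]
grip_width: 0.661
grip_force: 10.1
```

```bash
python3 chk.py s8
```

```text
8.88 [-17.2  31.6 -24.2] [-16.9   0.6  16.6]
bar line row@390 251.17
dark x at y=-8: [-60, -58, -56, -54, -52, -50, -48, -46, -44, -42, -40, -38, -36, -34, -32, -30, -28, -26, -24, -22, -20, -18, -16, -14, -12, -10, -2, 0, 2, 4, 6, 8, 10, 12, 14, 16, 28, 30, 32, 34, 36, 38, 40, 42]
```

The pad has stalled against the stop: 18 N of reaction, with the TCP at x = -17 as expected. Now ease off the push, then let the bar up.

Request:
step_arm(
  increments=[
    [[0.2,0,0],[0,0,0],66],
    [[0.4,0,0],[0,0,0],66],
    [[0.45,0,0],[0,0,0],66],
    [[0.45,0,-0.3],[0,0,0],66],
    [[0.45,0,-0.6],[0,0,0],66],
    [[0.45,0,-0.9],[0,0,0],66],
    [[0.45,0,-1.2],[0,0,0],66],
    [[0.45,0,-1.8],[0,0,0],66],
  ],
)

```text
time_s: 9.88
eef_pos: [553.2, -65.3, -6.0]
ee_rot: [-0.0, 0.042, 0.999, 0.0]
force: [-0.4, 0.3, 0.4]
grip_width: 0.664
grip_force: 0.0
```

Request:
step_arm(
  increments=[
    [[0,0,-1],[0,0,0],66],
    [[0,0,-3],[0,0,0],66],
    [[0,0,-6],[0,0,0],66],
    [[0,0,-10],[0,0,0],66],
    [[0,0,-13],[0,0,0],66],
    [[0,0,-15],[0,0,0],66],
    [[0,0,-15],[0,0,0],66],
  ],
)

```text
time_s: 10.75
eef_pos: [554.2, -65.5, 145.7]
ee_rot: [0.002, 0.042, 0.999, -0.0]
force: [-0.3, 0.2, -0.6]
grip_width: 0.659
grip_force: 0.0
```

```bash
python3 chk.py s9; python3 - <<'E'
from h import *
w=dict(np.load('pics/s9w.npz')); h=cv2.cvtColor(w['img'],cv2.COLOR_RGB2HSV)
for nm,y in(('y=-8',-8),('y=4',4)):
    for n,c in(('w',w),('s',dict(np.load('pics/s9.npz')))):
        h=cv2.cvtColor(c['img'],cv2.COLOR_RGB2HSV); r=[]
        for x in range(-20,58,2):
            u,v=proj(c,toW(x,y,21)).round().astype(int)
            if 0<=u<640 and 0<=v<400: r.append((x,int(h[v,u,2])))
        print(nm,n,' '.join(f'{a}:{b}' for a,b in r))
c=dict(np.load('pics/s9.npz'))
h=cv2.cvtColor(c['img'],cv2.COLOR_RGB2HSV); m=((h[...,0]<8)|(h[...,0]>172))&(h[...,1]>170)&(h[...,2]>90); m[:200]=0;m[275:]=0;m[:,:335]=0;m[:,460:]=0
ys,xs=np.nonzero(m);print(xs.min(),xs.max())
E
```

```text
10.85 [-18.6  31.4 143.5] [-0.8 -0.1  0.3]
bar line row@390 249.61
dark x at y=-8: [0, 2, 4, 6, 8, 10, 12, 14, 16, 18, 20, 22, 24, 26, 28, 30, 32, 34, 36, 38, 40, 42]
y=-8 w -20:220 -18:219 -16:219 -14:219 -12:219 -10:222 -8:138 -6:117 -4:108 -2:107 0:105 2:106 4:105 6:105 8:105 10:106 12:103 14:102 16:102 18:101 20:101 22:100 24:100 26:100 28:100 30:97 32:98 34:98 36:98 38:99 40:97 42:94 44:93 46:199 48:209 50:205 52:203 54:173 56:127
y=-8 s -20:199 -18:198 -16:197 -14:194 -12:195 -10:194 -8:184 -6:162 -4:124 -2:92 0:85 2:80 4:78 6:78 8:81 10:76 12:79 14:80 16:78 18:80 20:81 22:81 24:81 26:80 28:79 30:75 32:77 34:78 36:78 38:80 40:77 42:79 44:108 46:150 48:185 50:187 52:174 54:173 56:172
y=4 w -20:216 -18:216 -16:216 -14:215 -12:216 -10:219 -8:138 -6:116 -4:108 -2:109 0:108 2:107 4:108 6:106 8:103 10:104 12:104 14:103 16:103 18:101 20:103 22:102 24:101 26:98 28:97 30:96 32:95 34:95 36:96 38:96 40:97 42:94 44:92 46:198 48:207 50:203 52:201 54:175 56:132
y=4 s -20:235 -18:234 -16:235 -14:235 -12:235 -10:232 -8:222 -6:182 -4:127 -2:93 0:83 2:82 4:81 6:80 8:82 10:82 12:82 14:84 16:83 18:99 20:135 22:167 24:185 26:181 28:174 30:172 32:171 34:166 36:160 38:136 40:107 42:83 44:106 46:154 48:198 50:219 52:216 54:207 56:186
374 441
```

The pad spans x ≈ -7..45.5 against the stop face. The bar rests about 5 mm down (~0.17 rad), so the clip is clamping the pad, and the robot is clear.

```bash
python3 -c "
from rig import ctrl
print(ctrl.finish_job())"
```

```text
the job is handed in; nothing more can be done
None
```

The pad is loaded fully home against the end stop and held by the clip, with the robot clear of everything; I handed the job in at about 11 s, and no verdict came back.

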